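# Jack up the edge of a control panel and hold it

## Robot

A 6-joint arm with a two-finger parallel gripper is mounted at the origin on the work surface. World frame = base frame: x ahead of the robot, y to its left, z up, the work surface at z = 0. Lengths are in m, angles in rad, forces in N, time in s.
With the tool pointing down it reaches from about 0.3 to 0.875 m from the base axis. Payload 6.4 kg.
Tool frame: the origin (TCP) lies at the very end of the fingers, on their centre line; the grasp point (between the pads) lies 19 mm behind it; z points along the fingers, y is the line along which they close (so a half turn about z gives the same grasp; the last joint's range is limited). The gripper opens to 85 mm and grips with 20 to 120 N. Pads are 22 mm wide; open, the fingers measure 114 mm over their backs; the gripper's body (76 mm by 85 mm) begins 54 mm behind the grasp point. The pads swing forward as they close: fully open they stand 13 mm farther back than shut.
Start: joints at [1.018, 0.181, 1.607, -0, 1.354, -0.206], TCP at [0.195, 0.541, 0.231] pointing down, gripper open.
Joint ranges: [-2.99, 2.99], [-0.89, 2.07], [0.3, 2.58], [-1.14, 4.28], [0, 2.63], [-3.12, 3.12]. Speed limits (rad/s): [2.57, 2.57, 3.01, 3.14, 3.14, 3.14].

## Interface

Orientations are given as a unit quaternion [w, x, y, z].
In Python, from bench import get_obs, optics, workorder gives the robot as it stands.
- The arm moves only by the shell command python3 -m jog 'ROWS'. ROWS is a JSON object whose key "rows" holds a list of rows, 1 to 10 of them, each of 7 numbers: dx, dy, dz in m, then a rotation vector rx, ry, rz in rad, then the opening from 0.0 (shut) to 1.0 (fully open); each row is the pose to reach, as a shift and turn from the pose commanded when the command began, along the tool's axes at that moment; what a row does not reach only later rows make up. A row lasts 1/8 s, in which the tool goes at most 0.0625 m and 0.188 rad, less where a joint would pass 70% of its speed; a pose out of reach is approached as far as the arm can. The fingers move at their own pace and stop on an object; the grip force is fixed at half the most. Time passes only in rows, so rows that do not move let the fingers close. It prints the time, the measured TCP pose, the force, the opening and the grip force at its end. Input that does not fit is refused with a message, and nothing moves.
- get_obs(): the state, without advancing time (a new reading comes with each control period).
- optics.camera(name): name is "scene" or "top"; returns (picture, depth): 384x512x3 uint8, blue, green, red; 384x512 float32, m along the optical axis (not along the pixel's ray), 0 where there is no reading.
- optics.camera_params(name): a dict with "fovy" (degrees; the focal length in pixels is half the picture's height over the tangent of half this angle, whatever the lens; pixels are square), "cx", "cy" (the principal point, pixels), "view" (4x4, takes a point from world to camera coordinates). Camera axes: x right, y up, looking along -z (the intrinsics and any distortion apply to the point x, -y, -z); pixel columns grow to the right and rows downward; lengths in m; the calibration is good to about 2 mm. A picture is of the moment at which its call begins. camera_params takes no time and is no camera call.
- workorder.hand_in(): hands the job in; it is judged then, once.
The state is a dict: "time_s": time; "q": joint angles; "dq": joint speeds; "joint_efforts": joint torques, N m; "eef_pos": TCP position; "eef_rot": TCP orientation; "wrist_force": force on the tool from outside, world axes, zero at the start; "torque": the same for the moment, N m; "opening": opening from 0.0 (shut) to 1.0 (fully open); "grasp_force": force on a finger pad.
Only numpy, scipy, OpenCV 4.12 (cv2) and the standard library are available. Lean on these libraries where they do the work, as an engineer would, in place of code of your own. Each camera call takes 0.05 s, during which the arm holds its last target. There are 200 camera calls.

## Task

Slide the small toe jack up to the control panel, square to it, until the front face of its post butts flush against the outer edge of the lift bracket, with its saddle under the bracket's round boss. Then pump the handle one full stroke, all the way down so that the panel edge lifts and all the way back up so that it settles, and press the handle fully down a second time and finish while still holding it down, the panel raised on the saddle. Do not shove the panel, push or lift it with the robot itself, or disturb the spool, screwdriver and carton lying near.

Things in the scene. Friction and masses are not known exactly. Their poses are not given: they have to be found in the camera images.
- jack: Loose toe jack, 1 kg, slides on the bench. Origin on its underside below the saddle axis; x points along it to the toe (saddle end), z up. Dark base plate: x -200 to +20 mm, 60 wide, 8 thick. Grey post to hold it by: x -57 to -22, 40 wide, top z = 75; see point stop_face. Round saddle, 28 diameter, at x = 0. Handle hinged on the post at x = -50, z = 62, reaching towards -x above the base plate.
- stop_face (a point): Centre of the jack post's flat front face, at x = -22, z = 43 mm in the jack's frame; this slippery white nylon facing butts against the bracket's outer edge. It is 40 wide, up to z = 75; the post is 35 mm long with it. Sliding the jack along the bench takes about 5 to 8 N.
- saddle_top (a point): Centre of the top of the jack's round saddle; 30 mm above the bench with the handle up, 24 mm higher with the handle fully down.
- handle (a joint): Jack handle angle in rad: 0 = up at rest (28 degrees above level), 0.5 = fully down (level, hard stop). A spring (3 N at the pad when up, 8 N when down) returns it to 0 when let go; lifting the panel adds 4 to 6 N. The saddle rises 48 mm per rad and meets the bracket at 0.21 rad.
- handle_pad (a point): Centre of the top face of the black rubber pad (50 long, 38 wide, 14 thick) at the handle's end, 130 mm from the hinge: press here from above. It moves on an arc, in the jack's frame from (-161, 0, 130) mm when up to (-180, 0, 69) mm when fully down.
- panel: Loose control panel chassis with wiring ducts and modules, 260 (x) by 320 (y) mm, 2.5 kg, on four 40 mm stand-offs; highest module 95 mm above the bench. Origin below its centre at bench height; x points away from its front edge (x = -130 mm), which carries the lift bracket. It pivots on its rear stand-offs when jacked; it slides if pushed with more than about 15 N.
- lift_pad (a point): Lift point: centre of the underside of the steel lift bracket, below the round boss (24 diameter, 5 high) on its top; 40 mm above the bench at rest. The bracket is a plate 6 thick, 56 wide, standing 45 mm out of the panel's front edge, at panel x = -153 and y within 50 mm of the middle, different each time; it stays put during the work.
- bracket_edge (a point): Middle of the bracket's straight outer edge, 22 mm in front of the lift point (panel x = -175 mm), 43 mm above the bench; the jack's stop face goes against it, jack x along panel x.
- spool: Bystander: blue plastic wire spool, 80 mm diameter, 70 high, standing; origin at the centre of its underside.
- screwdriver: Bystander: screwdriver lying on the bench; origin at its underside.
- carton: Bystander: small cardboard box 90 x 120 x 70 mm; origin at the centre of its underside.
Not all that is in view belongs to the job. There is more than one size of the jack; the one meant has the size given above.

How it is judged:
By the outcome, as a careful person would: the job done as asked, in the order asked, and still so for the second after the job is handed in, while the arm keeps its last pose, push and grip.
It also fails if it takes over 54 s, if anything falls off the work surface, if the arm or the gripper's body presses on something with over 40 N, if the wrist force passes 120 N, or if a joint passes its speed limit or range.

## Working session

There is one attempt and no reset: what is moved stays moved. The work goes in short steps, Python scripts to look and compute and a shell command to move; the robot and the scene stay as the last step left them, time stands still between calls to the robot, and variables do not carry over. Pictures are saved under pics/ and viewed, at most 10 in all, crops included, and the job is handed in when it is done.

```bash
ls; mkdir -p pics
python3 - <<'E'
from bench import get_obs, optics
import cv2,numpy as np
o=get_obs();print(o['time_s'],o['eef_pos'],o['eef_rot'],o['opening'])
for n in('scene','top'):
    p,d=optics.camera(n);cv2.imwrite(f'pics/{n}0.png',p);np.savez(f'{n}0.npz',p=p,d=d)
    c=optics.camera_params(n);print(n,c,(d>0).mean())
E
```

```text
pics
0.0 [0.19511697 0.54029758 0.23038327] [-3.31631019e-04  1.72526989e-01  9.85004401e-01 -8.11498893e-04] 1.0043666812245498
scene {'fovy': 46.42866973611536, 'cx': 252.0862544276155, 'cy': 183.98788496934384, 'view': array([[-0.80376171,  0.594875  , -0.00953128,  0.53411427],
       [-0.43935257, -0.58267389,  0.6837108 ,  0.12315143],
       [ 0.40116883,  0.55372816,  0.72969083, -1.34013463],
       [ 0.        ,  0.        ,  0.        ,  1.        ]])} 0.99609375
top {'fovy': 43.14641068423797, 'cx': 259.4435914974681, 'cy': 193.3751713703414, 'view': array([[-6.26530409e-02, -9.98035084e-01,  7.53248452e-04,
        -8.47485098e-02],
       [ 9.75859004e-01, -6.11026546e-02,  2.09679922e-01,
        -6.17312958e-01],
       [-2.09221893e-01,  1.38721490e-02,  9.77769790e-01,
        -1.25561657e+00],
       [ 0.00000000e+00,  0.00000000e+00,  0.00000000e+00,
         1.00000000e+00]])} 0.9959920247395834
```

View pics/scene0.png

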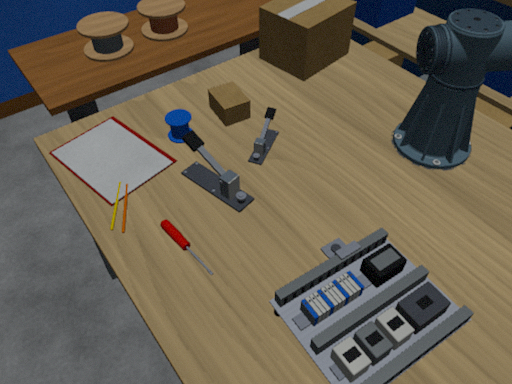

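View pics/top0.png

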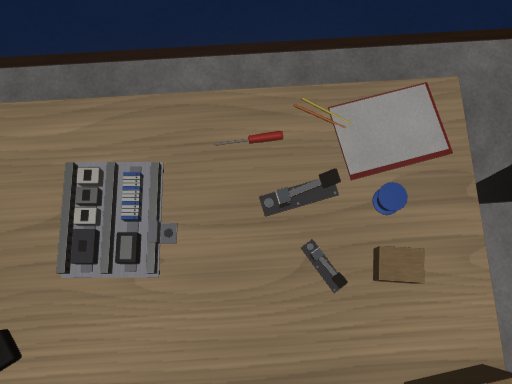

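The top view has the panel at about (110,220) with its bracket at (168,233). A large jack is at (300,192), a smaller one at (325,265), and the spool, screwdriver and carton are at (390,198), (265,137) and (400,265). Next I'll measure the jack sizes.

```bash
cat > h.py <<'E'
import numpy as np,cv2
from bench import get_obs, optics
def cam(n):
    c=optics.camera_params(n);f=192/np.tan(np.radians(c['fovy']/2));return f,c['cx'],c['cy'],c['view']
def cloud(n,d):
    f,cx,cy,V=cam(n);v,u=np.mgrid[:384,:512]
    P=np.stack([(u-cx)/f*d,-(v-cy)/f*d,-d],-1)
    return (P-V[:3,3])@V[:3,:3]
def plane(n,uv,z):
    f,cx,cy,V=cam(n);uv=np.atleast_2d(np.float64(uv));R=V[:3,:3]
    r=np.stack([(uv[:,0]-cx)/f,-(uv[:,1]-cy)/f,-np.ones(len(uv))],-1)@R
    o=-R.T@V[:3,3];return o+r*((z-o[2])/r[:,2])[:,None]
def proj(n,P):
    f,cx,cy,V=cam(n);p=np.atleast_2d(P)@V[:3,:3].T+V[:3,3]
    return np.stack([cx+f*p[:,0]/-p[:,2],cy-f*p[:,1]/-p[:,2]],-1)
E
python3 - <<'E'
from h import *
np.set_printoptions(precision=4,suppress=True)
W={}
for n in('scene','top'):
    z=np.load(n+'0.npz');W[n]=cloud(n,z['d']),z['p']
    w=W[n][0];b=w[(w[...,2]>-.02)&(w[...,2]<.01)&(abs(w[...,1])<.3)&(w[...,0]>.4)&(w[...,0]<.9)]
    print(n,'bench z',np.median(b[:,2]),b[:,2].std())
# dark blobs on the bench (top): base plates
w,p=W['top']
for nm,(u0,u1,v0,v1) in dict(big=(250,350,160,222),small=(295,355,232,298),panel=(50,185,155,285)).items():
    m=np.zeros((384,512),np.uint8);hsv=cv2.cvtColor(p,cv2.COLOR_BGR2HSV)
    m[v0:v1,u0:u1]=((hsv[...,1]<80)|(w[...,2]>.02))[v0:v1,u0:u1]*255
    c=max(cv2.findContours(m,0,1)[0],key=cv2.contourArea)
    print(nm,cv2.minAreaRect(c),'area',cv2.contourArea(c))
    bx=cv2.boxPoints(cv2.minAreaRect(c));print(plane('top',bx,.008 if nm!='panel' else .04))
    # height histogram inside
    q=np.zeros_like(m);cv2.drawContours(q,[c],-1,255,-1);zz=w[q>0][:,2];print(np.histogram(zz,np.arange(0,.16,.01))[0],zz.max())
big=[cv2.resize(W['top'][1][160:240,240:360],None,fx=4,fy=4,interpolation=2),cv2.resize(W['top'][1][150:290,50:190],None,fx=4,fy=4,interpolation=2)]
c=np.zeros((560,760,3),np.uint8);c[:320,:480]=big[0]
cv2.imwrite('pics/c1.png',np.vstack([cv2.resize(W['top'][1][150:235,250:350],None,fx=6,fy=6,interpolation=2)]))
cv2.imwrite('pics/c2.png',cv2.resize(W['top'][1][190:270,140:240],None,fx=6,fy=6,interpolation=2))
# saddles / brackets samples
for uv in [(269,203),(284,195),(329,179),(311,247),(339,281),(168,233),(175,233),(160,250)]: print(uv,w[uv[1],uv[0]])
E
```

```text
scene bench z 0.00044315810191317633 0.001999349088783912
top bench z -4.278332205358606e-05 0.003050627757166838
big ((300.70001220703125, 193.09999084472656), (25.930675506591797, 82.85167694091797), 71.56504821777344) area 1694.5
[[ 0.622  -0.1179  0.008 ]
 [ 0.6847 -0.3481  0.008 ]
 [ 0.6112 -0.3645  0.008 ]
 [ 0.55   -0.1365  0.008 ]]
[744 176  51  49  13   8  32 221  57  50  59  57 102 128  25] 1.357205916806574
small ((323.538818359375, 265.19732666015625), (57.080421447753906, 17.803911209106445), 52.30575942993164) area 851.5
[[ 0.4614 -0.224   0.008 ]
 [ 0.4891 -0.2656  0.008 ]
 [ 0.3596 -0.3502  0.008 ]
 [ 0.333  -0.309   0.008 ]]
[452  45  23   5  39 100  33  34  66  79   5   0   0   0   0] 1.357205916806574
panel ((115.99999237060547, 218.99996948242188), (119.99998474121094, 115.99998474121094), -0.0) area 11897.5
[[0.422  0.4338 0.04  ]
 [0.745  0.4419 0.04  ]
 [0.7239 0.1049 0.04  ]
 [0.4019 0.1135 0.04  ]]
[  87    0    0  183 3372  861  629 1838 3344 1684    7    0    0    0
    0] 1.357205916806574
(269, 203) [ 0.589  -0.1485  0.0322]
(284, 195) [ 0.6001 -0.1889  0.0754]
(329, 179) [ 0.6234 -0.305   0.132 ]
(311, 247) [ 0.4606 -0.2554  0.0252]
(339, 281) [ 0.3629 -0.312   0.0928]
(168, 233) [0.5206 0.1309 0.0472]
(175, 233) [0.5195 0.1121 0.0463]
(160, 250) [ 0.4811  0.163  -0.0014]
```

View pics/c1.png

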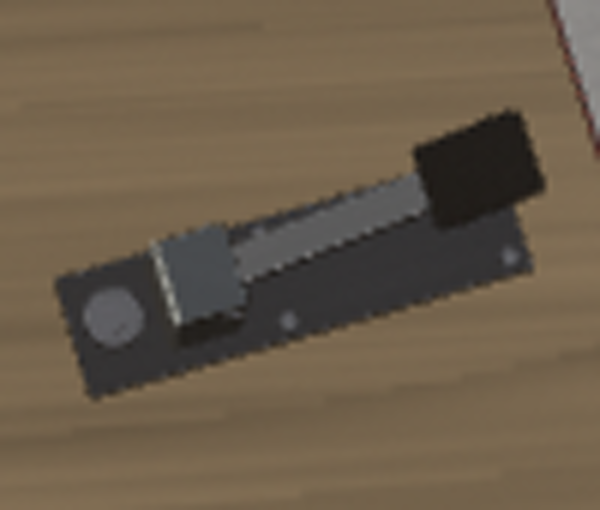

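View pics/c2.png

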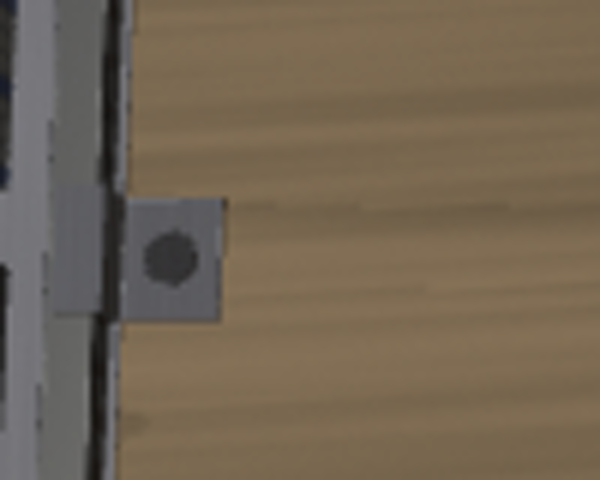

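Post top at 75 mm, pad at 132 mm and saddle at 30 mm mean the big-looking jack at (300,192) is the one specified. In the crops, its saddle is at (113,317) and its base edge runs from (93,400) to (533,270). The bracket outer edge is x≈221 from y=198 to 322, with the boss at (171,258).

Run:
```python
from h import *
np.set_printoptions(precision=4,suppress=True)
deg=lambda a,b:np.degrees(np.arctan2(*(b-a)[1::-1]))
c1=lambda L:(np.float64(L)+.5)/6-.5+[250,150]
c2=lambda L:(np.float64(L)+.5)/6-.5+[140,190]
B=plane('top',c1([(55,280),(93,400),(533,270)]),.008);print('base',B,'long ang',deg(B[2],B[1]),'toe',deg(B[1],B[0]))
S=plane('top',c1([(113,317)]),.03)[0];print('saddle',S)
T=plane('top',c1([(158,241),(222,223),(247,303),(181,322)]),.075);print('post',T,deg(T[1],T[0]),deg(T[2],T[3]),deg(T[3],T[0]),'c',T.mean(0))
print('pad', plane('top',c1([(480,168)]),.13))
E=plane('top',c2([(223,198),(220,322),(126,200),(120,318)]),.046);print('bracket',E,deg(E[1],E[0]),deg(E[0],E[2]),deg(E[1],E[3]))
print('boss',plane('top',c2([(171,258)]),.051))
F=plane('top',c2([(131,40),(117,470)]),.043);print('front edge',F,deg(F[1],F[0]))
for n in('scene','top'):
    z=np.load(n+'0.npz');w=cloud(n,z['d']);p=z['p'];hsv=cv2.cvtColor(p,cv2.COLOR_BGR2HSV)
    X,Y,Z=w[...,0],w[...,1],w[...,2];jr=(abs(X-.61)<.12)&(abs(Y+.24)<.14)
    def rect(nm,m):
        q=w[m];r=cv2.minAreaRect((q[:,:2]*1000).astype(np.float32));print(n,nm,m.sum(),r,'zmed',np.median(q[:,2]))
    rect('post',jr&(abs(Z-.075)<.004)&(Y>-.23)&(hsv[...,2]>60))
    rect('base',jr&(abs(Z-.008)<.012)&(hsv[...,1]<60))
    rect('saddle',jr&(abs(Z-.03)<.004)&(Y>-.175)&(hsv[...,2]>60))
    rect('pad',jr&(Z>.105)&(Z<.15))
    rect('bracket',(abs(X-.52)<.06)&(abs(Y-.13)<.022)&(abs(Z-.048)<.006))
    rect('boss',(abs(X-.52)<.03)&(abs(Y-.13)<.024)&(abs(Z-.05)<.006)&(hsv[...,2]<80))
    rect('plate+',(Z>.033)&(Z<.11)&(abs(X-.57)<.25)&(Y>.153)&(Y<.5)&(X>.35))
    for nm,c in dict(spool=(.57,-.44),carton=(.40,-.47),smalljack=(.41,-.28)).items(): pass
    for nm,m in dict(spool=(abs(X-.58)<.1)&(Y<-.36)&(Y>-.55)&(hsv[...,1]>150)&(Z>.01)&(Z<.09),sd=(X>.68)&(Y>-.2)&(hsv[...,1]>150)&(Z>.005)&(Z<.06)&(Y<.1),carton=(abs(X-.42)<.1)&(Y<-.4)&(Y>-.6)&(Z>.02)&(Z<.09),sj=(abs(X-.41)<.09)&(abs(Y+.28)<.08)&(Z>.02)&(Z<.12)).items(): 
        if m.sum(): rect(nm,m)
```

```text
base [[ 0.6149 -0.1215  0.008 ]
 [ 0.5564 -0.1357  0.008 ]
 [ 0.6056 -0.3477  0.008 ]] long ang 103.057403349417 toe 13.648817536582628
saddle [ 0.5911 -0.147   0.03  ]
post [[ 0.616  -0.1682  0.075 ]
 [ 0.6225 -0.1976  0.075 ]
 [ 0.5851 -0.206   0.075 ]
 [ 0.5782 -0.1759  0.075 ]] 102.45715687192914 102.71367314745227 11.522822437382233 c [ 0.6004 -0.1869  0.075 ]
pad [[ 0.6275 -0.3072  0.13  ]]
bracket [[0.5478 0.1066 0.046 ]
 [0.4915 0.1095 0.046 ]
 [0.5496 0.1506 0.046 ]
 [0.4961 0.1544 0.046 ]] -2.9192362021861817 87.6081607802037 84.12339599086444
boss [[0.5211 0.1299 0.051 ]]
front edge [[0.6244 0.1474 0.043 ]
 [0.4286 0.1576 0.043 ]] -2.9933201773338434
scene post 208 ((600.3401489257812, -197.8376922607422), (39.536415100097656, 57.301090240478516), 15.573698043823242) zmed 0.07512908819257672
scene base 1011 ((612.8655395507812, -272.4759521484375), (124.70269775390625, 290.3790283203125), 24.659854888916016) zmed 0.008545842231114082
scene saddle 88 ((592.6422119140625, -155.5199737548828), (32.102394104003906, 40.29368209838867), 16.12586784362793) zmed 0.0305134698885245
[... 1972 characters left out ...]
p plate+ 11274 ((572.3616943359375, 280.44793701171875), (262.5079650878906, 320.2137756347656), 86.447509765625) zmed 0.07849620515551767
top spool 628 ((602.9321899414062, -497.66156005859375), (75.39207458496094, 133.13516235351562), 54.34368896484375) zmed 0.06893410812428243
top sd 266 ((786.3848876953125, -151.19989013671875), (24.142690658569336, 97.7137680053711), 5.566019535064697) zmed 0.02257672013849805
top carton 1750 ((397.2995910644531, -484.27093505859375), (122.96552276611328, 90.26288604736328), 82.71141815185547) zmed 0.06871615601836067
top sj 384 ((410.90191650390625, -284.994873046875), (139.68768310546875, 28.595237731933594), 31.9105167388916) zmed 0.06749535446366413
```

```bash
cat >> h.py <<'E'
from scipy.spatial.transform import Rotation as Rn
LIFT=np.array([.5204,.1299]);PYAW=86.7   # lift point and jack/panel x direction (deg)
def toward(x,y,z,jyaw):
    """tool-axis shift/turn to reach world xyz, tool pointing down, fingers closing across a jack of yaw jyaw"""
    o=get_obs();q=np.array(o['eef_rot']);R=Rn.from_quat(q[[1,2,3,0]])
    a=np.radians(jyaw-90);ty=np.array([np.cos(a),np.sin(a),0]);tz=np.array([0,0,-1.]);tx=np.cross(ty,tz)
    T=Rn.from_matrix(np.stack([tx,ty,tz],1))
    print('d',np.round(R.inv().apply(np.array([x,y,z])-o['eef_pos']),4),'rv',np.round((R.inv()*T).as_rotvec(),4),'t',o['time_s'],'F',np.round(o['wrist_force'],1))
E
python3 -m jog '{"rows":[[-0.628,-0.546,0.03,0,0,1.0,1],[-0.628,-0.546,0.03,0,0,1.0,1],[-0.628,-0.546,0.03,0,0,1.0,1],[-0.628,-0.546,0.03,0,0,1.0,1],[-0.628,-0.546,0.03,0,0,1.0,1],[-0.628,-0.546,0.03,0,0,1.0,1],[-0.628,-0.546,0.03,0,0,1.0,1],[-0.628,-0.546,0.03,0,0,1.0,1],[-0.628,-0.546,0.03,0,0,1.0,1],[-0.628,-0.546,0.03,0,0,1.0,1]]}'
python3 -c "
from h import *
toward(.600,-.186,.16,102.8)"
```

```text
time_s: 1.35
eef_pos: [0.5, -0.0068, 0.2086]
eef_rot: [-0.0, 0.624, 0.782, 0.0]
wrist_force: [0.9, 1.1, 0.0]
opening: 0.999
grasp_force: 0.0
d [-0.1969  0.0578  0.0485] rv [ 0.0001 -0.0002  0.0002] t 1.35 F [0.9 1.1 0. ]
```

```bash
python3 -m jog '{"rows":[[-0.197,0.058,0.045,0,0,0,1],[-0.197,0.058,0.045,0,0,0,1],[-0.197,0.058,0.045,0,0,0,1],[-0.197,0.058,0.045,0,0,0,1],[-0.197,0.058,0.045,0,0,0,1],[-0.197,0.058,0.045,0,0,0,1],[-0.197,0.058,0.045,0,0,0,1]]}'
python3 - <<'E'
from h import *
toward(.600,-.186,.035,102.8)
p,d=optics.camera('scene');cv2.imwrite('pics/s1.png',cv2.resize(p[100:250,150:300],None,fx=4,fy=4))
E
```

```text
time_s: 2.22
eef_pos: [0.5995, -0.1827, 0.1642]
eef_rot: [0.0, 0.623, 0.782, 0.0]
wrist_force: [0.2, 0.1, -0.6]
opening: 0.996
grasp_force: 0.0
d [-0.0033 -0.0003  0.1292] rv [0.0002 0.0001 0.002 ] t 2.225 F [ 0.2  0.1 -0.6]
```

View pics/s1.png

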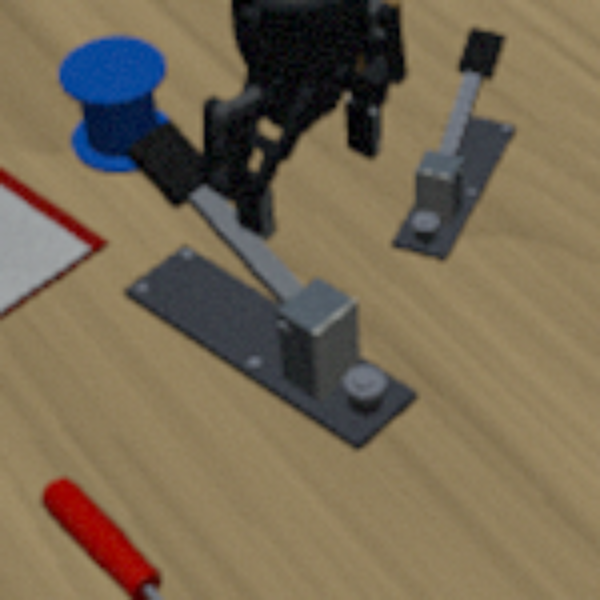

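The open gripper hangs over the post (crop ≈(320,320)) with its fingers (250,200) and (365,130) on either side, clear of everything. I'll descend and grip.

```bash
python3 -m jog '{"rows":[[-0.003,0,0.06,0,0,0,1],[-0.003,0,0.12,0,0,0,1],[-0.003,0,0.13,0,0,0,1],[-0.003,0,0.13,0,0,0,1],[-0.003,0,0.13,0,0,0,0],[-0.003,0,0.13,0,0,0,0],[-0.003,0,0.13,0,0,0,0],[-0.003,0,0.13,0,0,0,0],[-0.003,0,0.13,0,0,0,0],[-0.003,0,0.13,0,0,0,0]]}'
python3 - <<'E'
from h import *
d=np.array([np.cos(np.radians(PYAW)),np.sin(np.radians(PYAW))])
P=LIFT-.0395*d-.03*d;print('post',P)
toward(*P,get_obs()['eef_pos'][2],PYAW)
E
```

```text
time_s: 3.52
eef_pos: [0.601, -0.1876, 0.0359]
eef_rot: [0.001, 0.624, 0.782, -0.0]
wrist_force: [-2.6, 0.2, 8.6]
opening: 0.461
grasp_force: 62.6
post [0.5163993  0.06051524]
d [ 0.2607 -0.0273 -0.0004] rv [0.001  0.0015 0.2818] t 3.525 F [-2.6  0.2  8.6]
```

```bash
python3 -m jog '{"rows":[[0.03,-0.003,-0.0005,0,0,0.03,0],[0.06,-0.006,-0.0005,0,0,0.06,0],[0.09,-0.009,-0.0005,0,0,0.1,0],[0.12,-0.012,-0.0005,0,0,0.14,0],[0.15,-0.015,-0.0005,0,0,0.18,0],[0.18,-0.018,-0.0005,0,0,0.22,0],[0.21,-0.021,-0.0005,0,0,0.25,0],[0.24,-0.025,-0.0005,0,0,0.28,0],[0.26,-0.027,-0.0005,0,0,0.281,0],[0.26,-0.027,-0.0005,0,0,0.281,0]]}'
python3 - <<'E'
from h import *
np.set_printoptions(precision=4,suppress=True)
d=np.array([np.cos(np.radians(PYAW)),np.sin(np.radians(PYAW))])
P=LIFT-.0395*d-.03*d
toward(*P,get_obs()['eef_pos'][2],PYAW)
I=[]
for n,(u,v) in dict(top=(150,180),scene=(255,205)).items():
    p,dd=optics.camera(n);np.savez(n+'2.npz',p=p,d=dd);I.append(cv2.resize(p[v:v+100,u:u+100],None,fx=4,fy=4,interpolation=2))
cv2.imwrite('pics/m2.png',np.hstack(I))
E
```

```text
time_s: 4.78
eef_pos: [0.5172, 0.0624, 0.0359]
eef_rot: [0.0, 0.726, 0.687, 0.001]
wrist_force: [0.8, 6.6, 7.8]
opening: 0.462
grasp_force: 63.8
d [-0.0019 -0.0007 -0.    ] rv [ 0.0024 -0.0016  0.0023] t 4.775 F [0.8 6.6 7.8]
```

View pics/m2.png

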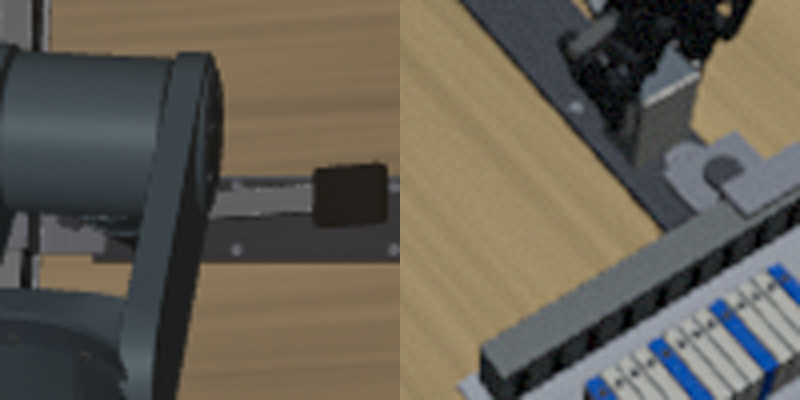

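The left half (top view) shows the jack in line with the bracket, base lower edge y≈262 from x=95 to 400. The right half (scene view) shows the post top front edge from (642,104) to (699,68), just short of the bracket. I'll check yaw and gap.

Run:
```python
from h import *
np.set_printoptions(precision=4,suppress=True)
deg=lambda a,b:np.degrees(np.arctan2(*(b-a)[1::-1]))
z=np.load('top2.npz');w=cloud('top',z['d']);p=z['p'];g=cv2.cvtColor(p,cv2.COLOR_BGR2GRAY).astype(float)
# base near edge (top view): strongest vertical gradient in rows 238..252
def fit(n,g,us,v0,v1,zp):
    pts=[]
    for u in us:
        gr=np.abs(np.diff(g[v0:v1,u]));k=gr.argmax();k=min(max(k,1),len(gr)-2)
        a,b,c=gr[k-1:k+2];pts.append((u,v0+k+.5+.5*(a-c)/(a-2*b+c-1e-9)))
    pts=np.float32(pts);l=cv2.fitLine(pts,cv2.DIST_HUBER,0,.01,.01).ravel()
    q=np.array([[u,l[3]+(u-l[2])*l[1]/l[0]] for u in (us[0],us[-1])]);return plane(n,q,zp),np.abs(pts[:,1]-np.interp(pts[:,0],q[:,0],q[:,1])).mean()
P,r=fit('top',g,list(range(206,248)),238,252,.008);print('jack near edge',P,deg(P[1],P[0]),r)
# panel front edge from the first top picture (before the arm covered it), both sides of the bracket, transposed
g0=cv2.cvtColor(np.load('top0.npz')['p'],cv2.COLOR_BGR2GRAY).astype(float)
for us in(range(168,218),range(248,272)):
    pts=[]
    for v in us:
        row=g0[v,155:168];gr=np.abs(np.diff(row));k=gr.argmax();pts.append((155+k+.5,v))
    l=cv2.fitLine(np.float32(pts),cv2.DIST_HUBER,0,.01,.01).ravel();q=np.array([l[2:]-20*l[:2],l[2:]+20*l[:2]]);Q=plane('top',q,.042);print('panel',Q,(deg(Q[0],Q[1])+90)%180)
u=lambda x,y:((x-400+.5)/4-.5+255,(y+.5)/4-.5+205)
T=plane('scene',[u(642,104),u(699,68)],.075);print('post front top',T,deg(T[0],T[1]),'mid',T.mean(0))
B=plane('scene',[u(737,133)],.046);print('bracket corner',B)
z=np.load('scene2.npz');w=cloud('scene',z['d'])
s=cv2.cvtColor(np.load('scene0.npz')['p'],cv2.COLOR_BGR2GRAY);cv2.imwrite('pics/b.png',cv2.resize(np.load('scene0.npz')['p'][215:285,310:400],None,fx=7,fy=7,interpolation=2))
```

```text
jack near edge [[ 0.4848  0.0334  0.008 ]
 [ 0.4776 -0.0803  0.008 ]] 86.4043780149209 0.004441060809445692
panel [[0.5699 0.163  0.042 ]
 [0.6817 0.1492 0.042 ]] 82.94086211811667
panel [[0.3999 0.1635 0.042 ]
 [0.507  0.1603 0.042 ]] 88.266098249994
post front top [[0.5399 0.0759 0.075 ]
 [0.4957 0.0762 0.075 ]] 179.5059452548824 mid [0.5178 0.0761 0.075 ]
bracket corner [[0.4928 0.1102 0.046 ]]
```

View pics/b.png

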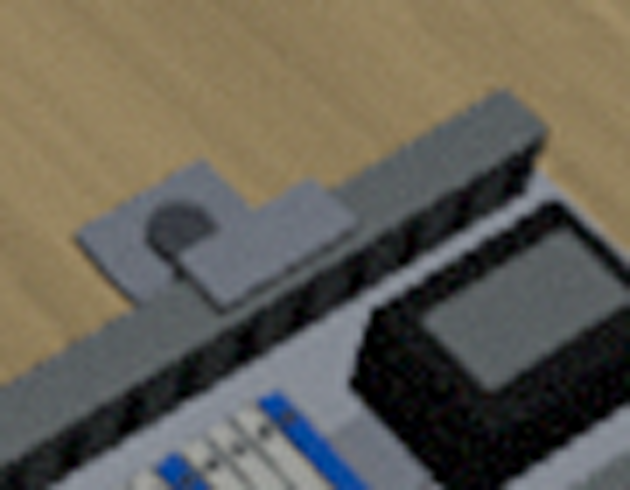

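The scene crop shows the bracket's outer edge from (75,237) to (203,158), with the boss at about (182,228).

```bash
python3 - <<'E'
from h import *
np.set_printoptions(precision=4,suppress=True)
u=lambda x,y:((x+.5)/7-.5+310,(y+.5)/7-.5+215)
E=plane('scene',[u(75,237),u(203,158)],.046);print(E,E.mean(0),np.degrees(np.arctan2(*(E[0]-E[1])[1::-1])))
print(plane('scene',[u(182,228)],.051))
E
python3 -m jog '{"rows":[[0.01,0,0,0,0,0,0],[0.018,0,0,0,0,0,0],[0.021,0,0,0,0,0,0],[0.021,0,0,0,0,0,0],[0.021,0,0,0,0,0,0]]}'
```

```text
[[0.5478 0.1063 0.046 ]
 [0.4919 0.1083 0.046 ]] [0.5198 0.1073 0.046 ] -2.0518151228446806
[[0.5202 0.1269 0.051 ]]
time_s: 5.5
eef_pos: [0.5191, 0.0804, 0.0359]
eef_rot: [0.002, 0.727, 0.687, 0.0]
wrist_force: [-0.4, -4.7, 6.8]
opening: 0.462
grasp_force: 63.7
```

```bash
f(){ grep -E 'eef_pos|wrist'; }
python3 -m jog '{"rows":[[0.002,0,0,0,0,0,0],[0.004,0,0,0,0,0,0],[0.004,0,0,0,0,0,0]]}'|f
python3 -m jog '{"rows":[[0.001,0,0,0,0,0,0],[0.002,0,0,0,0,0,0]]}'|f
python3 -m jog '{"rows":[[0.001,0,0,0,0,0,0],[0.001,0,0,0,0,0,0]]}'|f
python3 -m jog '{"rows":[[0.001,0,0,0,0,0,0],[0.001,0,0,0,0,0,0]]}'|f
```

```text
eef_pos: [0.5194, 0.0839, 0.0359]
wrist_force: [0.4, -7.4, 7.0]
eef_pos: [0.5194, 0.0857, 0.0359]
wrist_force: [0.1, -8.8, 7.4]
eef_pos: [0.5195, 0.0868, 0.0359]
wrist_force: [-0.3, -8.3, 6.6]
eef_pos: [0.5196, 0.0878, 0.0359]
wrist_force: [0.2, -8.0, 6.6]
```

```bash
f(){ grep -E 'eef_pos|wrist'; }
python3 -m jog '{"rows":[[0.001,0,0,0,0,0,0],[0.001,0,0,0,0,0,0]]}'|f
python3 -m jog '{"rows":[[0.001,0,0,0,0,0,0],[0.001,0,0,0,0,0,0]]}'|f
```

```text
eef_pos: [0.5196, 0.0887, 0.0359]
wrist_force: [0.2, -8.2, 6.6]
eef_pos: [0.5197, 0.0888, 0.0359]
wrist_force: [-1.6, -13.5, 7.6]
```

```bash
python3 -m jog '{"rows":[[0.0005,0,0,0,0,0,0],[0.0007,0,0,0,0,0,0]]}'; python3 -c "
from h import *
print(get_obs()['torque'],get_obs()['eef_rot'])"
```

```text
time_s: 7.38
eef_pos: [0.5196, 0.0888, 0.0359]
eef_rot: [0.003, 0.727, 0.687, -0.001]
wrist_force: [-1.9, -17.6, 8.3]
opening: 0.462
grasp_force: 63.7
[-2.24655552  0.45926689  0.21079151] [ 0.00254143  0.72658424  0.687072   -0.00097554]
```

```bash
python3 -m jog '{"rows":[[0,0,0,0,0,0,1],[0,0,0,0,0,0,1],[0,0,0,0,0,0,1],[0,0,0,0,0,0,1],[0,0,-0.03,0,0,0,1],[0,0,-0.09,0,0,0,1],[0,0,-0.15,0,0,0,1],[0,0,-0.16,0,0,0,1]]}'
python3 -m jog '{"rows":[[-0.06,0,0,0,0,0,0],[-0.12,0,0,0,0,0,0],[-0.15,0,0,0,0,0,0],[-0.15,0,0,0,0,0,0],[-0.15,0,0,0,0,0,0]]}'
python3 - <<'E'
from h import *
np.set_printoptions(precision=4,suppress=True)
I=[]
for n,(u,v) in dict(top=(150,180),scene=(255,205)).items():
    p,dd=optics.camera(n);np.savez(n+'3.npz',p=p,d=dd);I.append(cv2.resize(p[v:v+100,u:u+100],None,fx=4,fy=4,interpolation=2))
cv2.imwrite('pics/m3.png',np.hstack(I))
d=np.array([np.cos(np.radians(86.5)),np.sin(np.radians(86.5))]);P=LIFT+[0,-.001]-.160*d
toward(*P,.15,86.5)
E
```

```text
time_s: 8.38
eef_pos: [0.521, 0.0924, 0.1994]
eef_rot: [0.003, 0.727, 0.687, 0.003]
wrist_force: [0.5, -0.2, -0.2]
opening: 0.999
grasp_force: 0.0
time_s: 9.0
eef_pos: [0.5092, -0.0567, 0.1935]
eef_rot: [-0.001, 0.727, 0.687, -0.0]
wrist_force: [0.0, -0.4, 0.0]
opening: -0.001
grasp_force: 0.0
d [ 0.0255 -0.0002  0.0438] rv [-0.0008 -0.0006  0.0055] t 9.1 F [ 0.   0.5 -0.2]
```

View pics/m3.png

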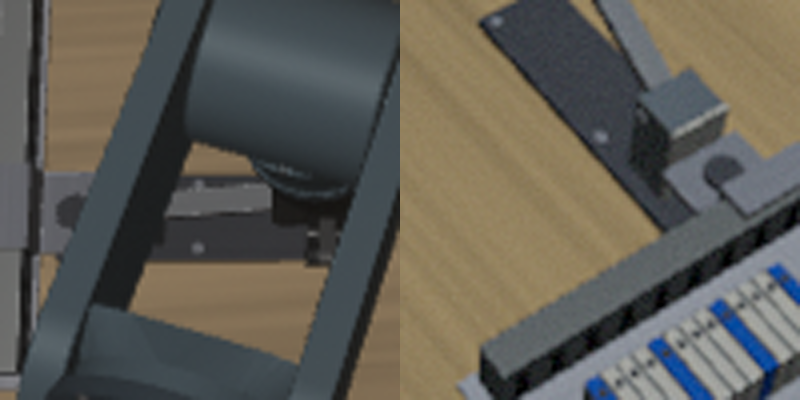

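The post now butts against the bracket and the boss is in line at (722,170). One quick numeric check of yaw and bracket position, then I'll press.

Run:
```python
from h import *
np.set_printoptions(precision=4,suppress=True)
p=np.load('scene3.npz')['p'];p0=np.load('scene0.npz')['p']
g=cv2.cvtColor(p,cv2.COLOR_BGR2GRAY).astype(float)
pts=[]
for v in range(222,250):
    c=int(round(276+(v-211)*(320-276)/(260-211)));row=g[v,c-8:c+8];gr=row[:-1]-row[1:];k=min(max(gr.argmax(),1),13);a,b,e=gr[k-1:k+2];pts.append((c-8+k+.5+.5*(a-e)/(a-2*b+e-1e-9),v))
l=cv2.fitLine(np.float32(pts),cv2.DIST_HUBER,0,.01,.01).ravel()
Q=plane('scene',[l[2:]-12*l[:2],l[2:]+12*l[:2]],.008);a=np.degrees(np.arctan2(*(Q[1]-Q[0])[1::-1]))%180
print('edge yaw',a,Q)
n=np.array([np.sin(np.radians(a)),-np.cos(np.radians(a))]);m=(Q.mean(0)[:2]);print('lateral of lift from axis, edge half-width',(LIFT-m)@n, )
u=lambda x,y:((x-400+.5)/4-.5+255,(y+.5)/4-.5+205)
T=plane('scene',[u(671,137),u(727,104)],.075);print('post top front',T,np.degrees(np.arctan2(*(T[0]-T[1])[1::-1])))
# panel shift since start (scene image, phase correlation on the panel modules)
A=[cv2.cvtColor(x,cv2.COLOR_BGR2GRAY)[260:370,290:450].astype(np.float32) for x in(p0,p)]
print('panel px shift',cv2.phaseCorrelate(*A))
```

```text
edge yaw 86.64303114729617 [[ 0.5465 -0.0157  0.008 ]
 [ 0.5504  0.0499  0.008 ]]
lateral of lift from axis, edge half-width -0.034607415183824104
post top front [[0.5424 0.103  0.075 ]
 [0.501  0.1051 0.075 ]] -2.82955018677223
panel px shift ((-0.007753274771758356, -0.002091022336202286), 0.9887793750564258)
```

```bash
python3 -m jog '{"rows":[[0.032,0.0005,0.02,0,0,0.0055,0],[0.032,0.0005,0.05,0,0,0.0055,0],[0.032,0.0005,0.053,0,0,0.0055,0],[0.032,0.0005,0.053,0,0,0.0055,0]]}'
python3 -c "
from h import *
J=np.array([.521,.129]);d=np.array([.0602,.9982]);toward(*(J-.154*d),.133,86.6);toward(*(J-.174*d),.069,86.6)"
```

```text
time_s: 9.6
eef_pos: [0.5122, -0.0252, 0.1417]
eef_rot: [0.0, 0.729, 0.685, 0.0]
wrist_force: [0.3, -0.1, 0.8]
opening: 0.003
grasp_force: 0.0
d [ 0.0005 -0.0005  0.0087] rv [ 0.0001  0.     -0.0023] t 9.6 F [ 0.3 -0.1  0.8]
d [-0.0195 -0.0004  0.0727] rv [ 0.0001  0.     -0.0023] t 9.6 F [ 0.3 -0.1  0.8]
```

```bash
python3 -m jog '{"rows":[[0,0,0.009,0,0,0,0],[-0.003,0,0.015,0,0,0,0],[-0.006,0,0.021,0,0,0,0],[-0.009,0,0.027,0,0,0,0],[-0.0115,0,0.033,0,0,0,0],[-0.0115,0,0.033,0,0,0,0]]}'
```

```text
time_s: 10.35
eef_pos: [0.5114, -0.0375, 0.1081]
eef_rot: [0.0, 0.729, 0.685, 0.0]
wrist_force: [3.8, -0.4, 4.7]
opening: 0.001
grasp_force: 2.2
```

```bash
python3 -m jog '{"rows":[[-0.002,0,0.006,0,0,0,0],[-0.004,0,0.013,0,0,0,0],[-0.0055,0,0.02,0,0,0,0],[-0.0065,0,0.026,0,0,0,0],[-0.0075,0,0.033,0,0,0,0],[-0.008,0,0.04,0,0,0,0],[-0.008,0,0.041,0,0,0,0],[-0.008,0,0.041,0,0,0,0]]}'
```

```text
time_s: 11.35
eef_pos: [0.5111, -0.0457, 0.0688]
eef_rot: [0.001, 0.729, 0.685, -0.0]
wrist_force: [-4.2, -0.5, 15.2]
opening: -0.002
grasp_force: 7.8
```

```bash
python3 -m jog '{"rows":[[0,0,0.001,0,0,0,0],[0,0,0.002,0,0,0,0],[0,0,0.002,0,0,0,0]]}'
python3 - <<'E'
from h import *
I=[]
for n,(u,v) in dict(top=(150,180),scene=(255,185)).items():
    p,dd=optics.camera(n);np.savez(n+'4.npz',p=p,d=dd);I.append(cv2.resize(p[v:v+100,u:u+100],None,fx=4,fy=4,interpolation=2))
cv2.imwrite('pics/m4.png',np.hstack(I)); print(get_obs()['wrist_force'],get_obs()['eef_pos'])
E
```

```text
time_s: 11.72
eef_pos: [0.5113, -0.0457, 0.0682]
eef_rot: [0.001, 0.729, 0.685, -0.0]
wrist_force: [-8.2, -0.5, 29.1]
opening: 0.001
grasp_force: 14.4
[-8.1007222   0.37173815 29.18942615] [ 0.51130536 -0.0457438   0.06818138]
```

View pics/m4.png

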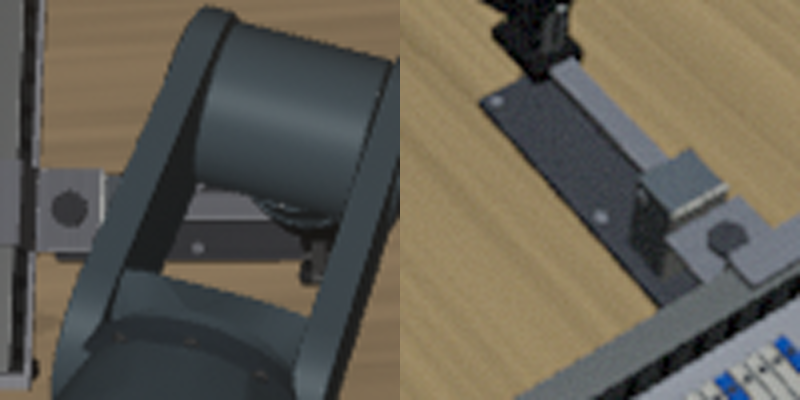

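The handle is level at the hard stop: the force rose to 29 N with almost no travel, and the bracket and boss at (728,235) have risen. Now I'll let it back up along the same arc.

```bash
python3 -m jog '{"rows":[[0,0,-0.004,0,0,0,0],[0.0015,0,-0.012,0,0,0,0],[0.003,0,-0.02,0,0,0,0],[0.005,0,-0.028,0,0,0,0],[0.0075,0,-0.036,0,0,0,0],[0.0105,0,-0.045,0,0,0,0],[0.0135,0,-0.054,0,0,0,0],[0.018,0,-0.063,0,0,0,0],[0.0195,0,-0.072,0,0,0,0],[0.0195,0,-0.085,0,0,0,0]]}'
python3 -m jog '{"rows":[[0,0,0,0,0,0,0],[0,0,0,0,0,0,0],[0,0,0,0,0,0,0]]}'
python3 - <<'E'
from h import *
P={}
I=[]
for n,(u,v) in dict(top=(150,180),scene=(255,185)).items():
    p,dd=optics.camera(n);np.savez(n+'5.npz',p=p,d=dd);I.append(cv2.resize(p[v:v+100,u:u+100],None,fx=4,fy=4,interpolation=2))
cv2.imwrite('pics/m5.png',np.hstack(I))
g=lambda k,r:cv2.cvtColor(np.load(f'scene{k}.npz')['p'],cv2.COLOR_BGR2GRAY)[r[0]:r[1],r[2]:r[3]].astype(np.float32)
print('panel shift vs before',cv2.phaseCorrelate(g(3,(260,370,290,450)),g(5,(260,370,290,450))))
print('jack post/base shift',cv2.phaseCorrelate(g(3,(218,258,275,345)),g(5,(218,258,275,345))))
E
```

```text
time_s: 13.08
eef_pos: [0.5106, -0.0252, 0.1498]
eef_rot: [-0.001, 0.729, 0.685, -0.001]
wrist_force: [0.3, -0.3, 0.3]
opening: 0.006
grasp_force: 0.0
time_s: 13.45
eef_pos: [0.5114, -0.0256, 0.1497]
eef_rot: [-0.0, 0.729, 0.685, -0.0]
wrist_force: [-0.3, 0.0, -0.6]
opening: 0.002
grasp_force: 0.0
panel shift vs before ((0.0018988836414877142, 0.01618661774458019), 1.007909132341544)
jack post/base shift ((-0.05157836033663443, -0.011167124662044614), 0.9567649417453342)
```

View pics/m5.png

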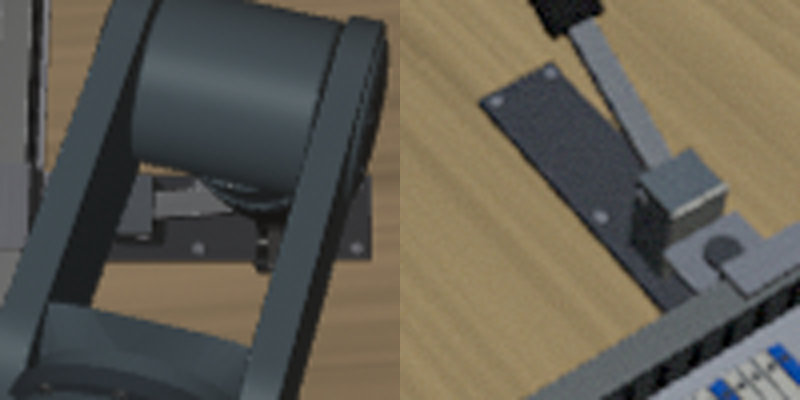

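The handle is back up, and the panel and jack show no shift. Now the second press.

```bash
python3 -m jog '{"rows":[[0,0,0.012,0,0,0,0],[-0.003,0,0.024,0,0,0,0],[-0.007,0,0.032,0,0,0,0],[-0.0105,0,0.04,0,0,0,0],[-0.013,0,0.047,0,0,0,0],[-0.015,0,0.055,0,0,0,0],[-0.017,0,0.063,0,0,0,0],[-0.0185,0,0.071,0,0,0,0],[-0.0195,0,0.079,0,0,0,0],[-0.0195,0,0.084,0,0,0,0]]}'
python3 -m jog '{"rows":[[0,0,0,0,0,0,0],[0,0,0,0,0,0,0],[0,0,0.0005,0,0,0,0],[0,0,0.0005,0,0,0,0]]}'
python3 - <<'E'
from h import *
p,dd=optics.camera('scene');np.savez('scene6.npz',p=p,d=dd)
g=lambda k,r:cv2.cvtColor(np.load(f'scene{k}.npz')['p'],cv2.COLOR_BGR2GRAY)[r[0]:r[1],r[2]:r[3]].astype(np.float32)
print('vs first press: panel',cv2.phaseCorrelate(g(4,(260,370,290,450)),g(6,(260,370,290,450))),'jack',cv2.phaseCorrelate(g(4,(218,258,275,345)),g(6,(218,258,275,345))))
print('panel vs rest',cv2.phaseCorrelate(g(5,(260,370,290,450)),g(6,(260,370,290,450))))
E
```

```text
time_s: 14.8
eef_pos: [0.5111, -0.0449, 0.0675]
eef_rot: [-0.0, 0.729, 0.685, 0.0]
wrist_force: [-13.5, 6.3, 43.1]
opening: -0.001
grasp_force: 21.5
time_s: 15.3
eef_pos: [0.5109, -0.0449, 0.0682]
eef_rot: [-0.0, 0.729, 0.685, 0.0]
wrist_force: [-9.8, 4.8, 28.9]
opening: 0.001
grasp_force: 14.2
vs first press: panel ((-0.039312985980089366, -0.033141150106125394), 1.0326293222109477) jack ((-0.0979724426541182, 0.010099406080758655), 1.0063268866803912)
panel vs rest ((1.134256810214879, -0.3458221512804087), 0.9438290238380432)
```

```bash
python3 -m jog '{"rows":[[0.0008,-0.0008,-0.0003,0,0,0,0],[0.0015,-0.0015,-0.0006,0,0,0,0],[0.0015,-0.0015,-0.0006,0,0,0,0],[0.0015,-0.0015,-0.0006,0,0,0,0]]}'
```

```text
time_s: 15.85
eef_pos: [0.5108, -0.0448, 0.0686]
eef_rot: [0.002, 0.729, 0.685, 0.0]
wrist_force: [-4.1, -0.8, 19.3]
opening: -0.004
grasp_force: 9.8
```

```bash
python3 -m jog '{"rows":[[0,0,0.0005,0,0,0,0],[0,0,0.0005,0,0,0,0],[0,0,0.0005,0,0,0,0]]}'
python3 - <<'E'
from h import *
p,dd=optics.camera('scene');np.savez('scene7.npz',p=p,d=dd)
g=lambda k,r:cv2.cvtColor(np.load(f'scene{k}.npz')['p'],cv2.COLOR_BGR2GRAY)[r[0]:r[1],r[2]:r[3]].astype(np.float32)
print('vs first press: panel',cv2.phaseCorrelate(g(4,(260,370,290,450)),g(7,(260,370,290,450)))[0],'jack',cv2.phaseCorrelate(g(4,(218,258,275,345)),g(7,(218,258,275,345)))[0],get_obs()['wrist_force'])
from bench import workorder
print(workorder.hand_in())
E
```

```text
time_s: 16.23
eef_pos: [0.5109, -0.0448, 0.0685]
eef_rot: [0.002, 0.729, 0.685, 0.0]
wrist_force: [-5.8, -0.2, 22.7]
opening: -0.003
grasp_force: 11.5
vs first press: panel (-0.06618414636206182, -0.007125811633130752) jack (-0.024756990457262873, 0.061250798100406456) [-6.05295397  0.02977135 21.78982317]
the job is handed in; nothing more can be done
None
```

Job handed in at about 16 s: the jack is butted square against the bracket, I pumped one full stroke, and the handle is held fully down again at about 22 N with the panel raised on the saddle; the hand-in returned no verdict.

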